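# Clamp the plaque with the slotted screw

### The job

Take the flat-bladed screwdriver (square handle) out of the rack, feel its blade gently down to the bottom of the slot of the brass clamp screw on the painting jig and, keeping it seated there, turn the screw clockwise until it is fully home with its tab over the wooden plaque. Do not force the screw, and turn it only with the seated blade. Then put the screwdriver back upright, fully down, in the rack hole it came from, let go of it, and leave everything else where it is.

Things in the scene. Friction and masses are not known exactly. Their poses are not given: they have to be found in the camera images.
- driver: Flat screwdriver, 140 g, upright in a rack hole at any yaw. Origin: middle of the blade's tip edge; z up the tool. Blade 14 mm wide (y), 2.6 mm thick (x), 14 mm long; shaft 8 mm diameter to z = 62 mm; collar 32 mm diameter, z = 62 to 70 mm, rests on the rack; dark wooden handle 26 x 26 mm, flats facing x and y, z = 70 to 145 mm
- handle (a point): Point on the driver's axis near the middle of its handle, 107 mm above the blade's tip; a good height to grip; axes as the driver's
- rack: Fixed wooden block 60 (x) x 200 (y) x 70 mm high, origin at the centre of its underside. Two round through holes of 21 mm diameter at y = -60 and +60 mm, one with the driver, the other with the awl. A tool fully down has its tip 8 mm above the table
- jig: Fixed plywood painting jig 180 (x) x 110 (y) x 24 mm high, origin at the centre of its underside. On top, a nest of 4 mm strips with the plaque centred at x = +20 mm; the clamp screw's axis is vertical, at y = 0 and about x = -60 mm (see screw_place)
- screw_place (a point): Point on the jig, axes as the jig's: nominal centre of the slot's floor, 36 mm above the table. The screw sits on a tight carrier fixed anywhere up to 6 mm either way along the jig's x from here, not measured: find the slot by feel. Brass head 28 mm diameter, top face 6 mm above the slot's floor; slot 4.2 mm wide, open-ended, through the screw's axis
- clamp_screw (a joint): Angle of the clamp screw, rad. 0: slot and tab along the jig's +y, beside the plaque; grows clockwise seen from above, to a hard stop at 1.57, the tab along the jig's +x over the plaque (home). Tab 12 mm wide, reaches 51 mm from the axis, top 36 mm above the table. Stiff: takes about 0.05 N m to turn, stays where it is left
- awl: Bystander: awl with a pear-shaped pale handle, in the other rack hole, 130 mm long, origin at its tip
- plaque: Bystander: wooden plaque 100 x 70 x 6 mm lying in the jig's nest, top 30 mm above the table, origin at the centre of its underside
- jar: Bystander: glass jar, 72 mm diameter, 85 mm high, origin under its centre
- paint: Bystander: paint pot, 52 mm diameter, 60 mm high, origin under its centre
- blank: Bystander: small flat wooden cut-out, about 55 x 30 x 6 mm, origin under its centre
- sander: Bystander: cork sanding block 55 x 35 x 28 mm, origin under its centre
- dish: Bystander: white dish, 80 mm diameter, 22 mm high, origin under its centre
Things that resemble listed ones, but are neither listed nor needed, are in the scene too. Leave any pink or purple look-alike of the jig alone.

How it is judged:
By the outcome, as a careful person would: the job done as asked, in the order asked, and still so for the second after the job is handed in, with the robot touching nothing.
It also fails if it takes over 69 s, if anything falls off the work surface, if the arm or the gripper's body presses on something with over 40 N, if the wrist force passes 120 N, or if a joint passes its speed limit or range.

### The arm

A 7-joint arm with a two-finger parallel gripper is mounted at the origin on the work surface. World frame = base frame: x ahead of the robot, y to its left, z up, the work surface at z = 0. Lengths are in m, angles in rad, forces in N, time in s.
With the tool pointing down it reaches from about 0.425 to 0.825 m from the base axis. Payload 3.6 kg.
Tool frame: the origin (TCP) lies between the finger pads; the fingertips stand 22 mm ahead of it and the grasp point (between the pads) lies 3 mm ahead of it (bot.tcp_to_tips is the distance from the TCP to the fingertips, in m); z points along the fingers, y is the line along which they close (so a half turn about z gives the same grasp; the last joint's range is limited). The gripper opens to 85 mm and grips with 20 to 120 N. Pads are 22 mm wide; open, the fingers measure 114 mm over their backs; the gripper's body (76 mm by 85 mm) begins 54 mm behind the grasp point. The pads swing forward as they close: fully open they stand 13 mm farther back than shut.
Start: joints at [-1.212, 0.615, -0.013, 1.423, 0.008, 1.103, -0.04], TCP at [0.245, 0.602, 0.253] pointing down, gripper open.
Joint ranges: [-3.12, 3.12], [-0.3, 2.06], [-1.34, 1.32], [0.26, 2.42], [-1.36, 4.5], [0.01, 1.98], [-2.84, 2.84]. Speed limits (rad/s): [2.79, 2.79, 3.14, 3.14, 3.14, 3.14, 3.14].

### API

Orientations are given as a rotation vector (axis times angle).
In Python, from rig import bot gives the robot as it stands. The module is installed in compiled form; this text tells all that it offers.
- The arm moves only by the shell command python3 -m creep 'ROWS' [FORCE]. ROWS is JSON, a list of rows, each an object with "hand": the finger opening in mm, from 0 to 85.4; "delta_pos": the shift along the tool's x, y, z in units of 60 mm (1.0 is 60 mm), a list of three; "roll": the turn about the tool's z in units of 5 degrees (1.0 is 5 degrees). A call has 1 to 12 rows; each row is the pose to reach, as a shift and turn from the pose commanded when the call began, along the tool's axes at that moment; what a row does not reach only later rows make up. A row lasts 1/8 s, in which the tool goes at most 62.5 mm and 10.7 degrees, less where a joint would pass 70% of its speed; a pose out of reach is approached as far as the arm can. A call with a gripper value outside its range is refused whole. The fingers move at their own pace and stop on an object; FORCE is the grip in N (left out, the last holds). Time passes only in rows, so rows that repeat a pose let the fingers close. It gives the time, the measured TCP pose, the force, the opening and the grip force at its end, in the units of the state.
- bot.read_state(): the state, without advancing time (a new reading comes with each control period).
- bot.capture(name): name is "side" or "top" or "wrist"; returns the picture (420x560x3 uint8, red, green, blue); there is no depth.
- bot.camera_model(name): a dict with "mtx" (3x3 intrinsics, pixels), "position" and "orientation" of the camera in the world. Camera axes: x right, y up, looking along -z (the intrinsics and any distortion apply to the point x, -y, -z); pixel columns grow to the right and rows downward; lengths in m; the calibration is good to about 2 mm. A picture is of the moment at which its call begins: read the wrist's pose just before it. camera_model takes no time and is no camera call; for the wrist camera it gives the pose at the moment of the call.
- bot.finish_job(): hands the job in; it is judged then, once.
The state is a dict: "t": time; "joint_positions": joint angles; "joint_vel": joint speeds; "effort": joint torques, N m; "tool_pos": TCP position; "orientation": TCP orientation; "wrist_force": force on the tool from outside, world axes, zero at the start; "wrist_torque": the same for the moment, N m; "width": finger opening in m; "grasp_force": force on a finger pad.
Only numpy, scipy, OpenCV 4.12 (cv2) and the standard library are available. Lean on these libraries where they do the work, as an engineer would, in place of code of your own. Each camera call takes 0.05 s, during which the arm holds its last target. There are 200 camera calls.

## Working session

There is one attempt and no reset: what is moved stays moved. The work goes in short steps, Python scripts to look and compute and a shell command to move; the robot and the scene stay as the last step left them, time stands still between calls to the robot, and variables do not carry over. Pictures are saved under pics/ and viewed, at most 10 in all, crops included, and the job is handed in when it is done.

```bash
mkdir -p pics
cat > h.py <<'E'
import numpy as np, cv2
from scipy.spatial.transform import Rotation as R
from rig import bot
def cam(n):
    m=bot.camera_model(n); return m
def rot(m):
    o=np.array(m["orientation"],float)
    return o if o.shape==(3,3) else R.from_rotvec(o).as_matrix()
def cast(m,uv,z):
    K=np.array(m["mtx"]); d=np.linalg.inv(K)@np.array([uv[0],uv[1],1.]); d=d*[1,-1,-1]
    d=rot(m)@d; p=np.array(m["position"]); return p+d*(z-p[2])/d[2]
def proj(m,P):
    q=rot(m).T@(np.array(P)-m["position"]); q=np.array(m["mtx"])@(q*[1,-1,-1]); return q[:2]/q[2]
E
python3 - <<'E'
from h import *
for n in ("top","side"):
    m=cam(n); im=bot.capture(n); cv2.imwrite(f"pics/{n}0.png",im[:,:,::-1]); print(n,m)
s=bot.read_state(); print(s)
E
```

```text
top {'mtx': array([[504.94569518,   0.        , 280.432594  ],
       [  0.        , 504.94569518, 202.89525507],
       [  0.        ,   0.        ,   1.        ]]), 'position': array([2.48725450e-01, 2.92940786e-04, 1.42466492e+00]), 'orientation': array([ 0.17668711, -0.17500501, -1.60127337])}
side {'mtx': array([[433.13465044,   0.        , 273.77663669],
       [  0.        , 433.13465044, 213.15703604],
       [  0.        ,   0.        ,   1.        ]]), 'position': array([-0.14735434, -0.74349561,  0.83151285]), 'orientation': array([ 0.90393257, -0.33289726, -0.69814504])}
{'t': 0.1, 'joint_positions': array([-1.21147921,  0.6158427 , -0.01259008,  1.42476552,  0.00814591,
        1.10342321, -0.04040185]), 'joint_vel': array([-7.31075798e-04, -3.17527308e-03, -6.21153348e-05, -2.34471360e-03,
       -9.19201515e-04,  3.94522869e-04, -2.14807549e-03]), 'effort': array([ 1.17320560e-03, -4.70379889e+01,  2.60327999e-01, -1.71571004e+01,
        1.01353362e-02,  5.89516450e-03,  6.21016113e-06]), 'tool_pos': array([0.24437278, 0.60160907, 0.25223202]), 'orientation': array([-0.60211956, -3.08297066,  0.00370494]), 'wrist_force': array([-0.44496734, -0.14962354, -0.43283121]), 'wrist_torque': array([ 0.00747168, -0.00275736, -0.01517715]), 'grasp_force': 0.0, 'width': 0.08491247766074961}
```

View pics/top0.png

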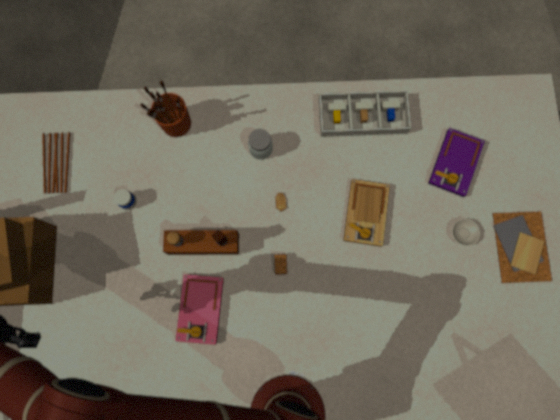

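View pics/side0.png

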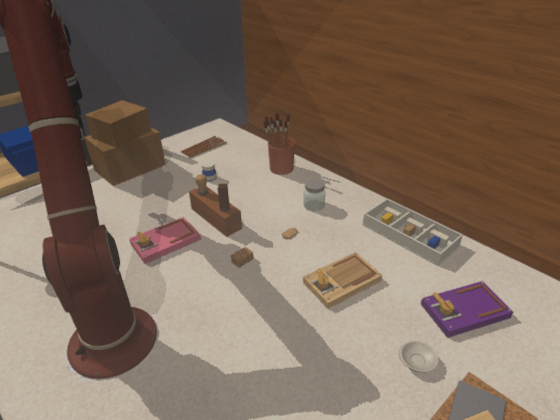

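The top view shows three jigs: plywood at (368,212), pink at (200,309) and purple at (457,162). The plywood one fits; the other two are look-alikes. The rack is at (201,242), with two tools: a pale round handle at (174,238), which is the awl, and a dark square one at (221,238), which is the driver. I'll confirm in one crop.

Run:
```python
from h import *
t=cv2.imread("pics/top0.png"); s=cv2.imread("pics/side0.png")
def c(i,x,y,w,h): return cv2.resize(i[y:y+h,x:x+w],(400,300),interpolation=cv2.INTER_CUBIC)
a=np.vstack([np.hstack([c(t,155,210,100,75),c(t,320,175,100,75)]),np.hstack([c(s,175,165,100,75),c(s,295,240,100,75)])])
cv2.imwrite("pics/crop1.png",np.clip(a*1.5,0,255).astype(np.uint8))
```

```text
(no output)
```

View pics/crop1.png

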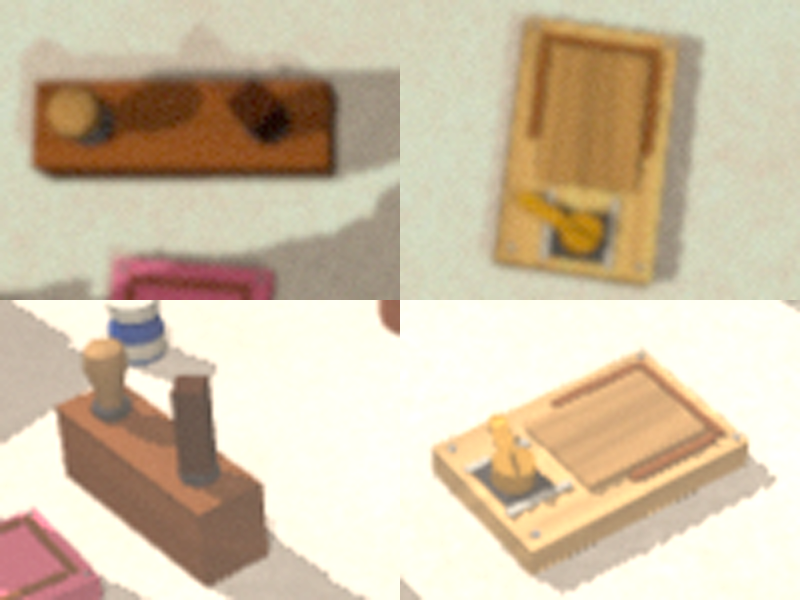

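Confirmed: the dark square handle beside the pale pear-shaped awl is the driver, and the plywood jig has the brass screw, with its tab already a bit clockwise of jig +y. Next, positions.

Run:
```python
from h import *
m=cam("top")
f=lambda x,y,ox,oy:(ox+x/4,oy+y/4)
# rack top corners from crop, z=.07
rk=[f(*p,155,210) for p in((36,84),(330,84),(332,172),(36,172))]
print("rack",[cast(m,p,.07)[:2].round(3) for p in rk])
print("driver top",cast(m,f(262,111,155,210),.153).round(3))
jg=[f(*p,320,175) for p in((528,18-0),(680,38),(650,283),(497,262))]
jg=[f(x-400,y,320,175) for x,y in((528,18),(680,38),(650,283),(497,262))]
P=np.array([cast(m,p,.024)[:2] for p in jg]); print("jig",P.round(3),P.mean(0))
d=P[0]+P[1]-P[2]-P[3]; print("yaw",np.degrees(np.arctan2(d[1],d[0])))
print("screw",cast(m,f(180,235,320,175),.042).round(3))
print("tip",cast(m,f(122,200,320,175),.036).round(3))
s=bot.read_state(); print(R.from_rotvec(s['orientation']).as_matrix().round(3)); w=cam("wrist"); print(w['position']-s['tool_pos'],rot(w).round(2),w['mtx'][0])
```

```text
rack [array([0.489, 0.315]), array([0.482, 0.115]), array([0.422, 0.115]), array([0.429, 0.315])]
driver top [0.452 0.152 0.153]
jig [[ 0.627 -0.212]
 [ 0.608 -0.32 ]
 [ 0.433 -0.284]
 [ 0.452 -0.178]] [ 0.52981977 -0.24858541]
yaw -11.222222511689301
screw [ 0.466 -0.235  0.042]
tip [ 0.493 -0.197  0.036]
[[-0.927  0.376 -0.001]
 [ 0.376  0.927 -0.002]
 [-0.    -0.002 -1.   ]]
[-0.07837022  0.03237504  0.12039978] [[ 0.38 -0.88 -0.3 ]
 [ 0.93  0.36  0.13]
 [-0.   -0.33  0.94]] [340.05669667   0.         276.80474384]
```

```bash
python3 -m creep '[{"hand":85,"delta_pos":[-0.8,-1.3,0],"roll":0},{"hand":85,"delta_pos":[-1.6,-2.6,0],"roll":0},{"hand":85,"delta_pos":[-1.6,-2.6,0],"roll":1.5},{"hand":85,"delta_pos":[-2.3,-3.1,0],"roll":3},{"hand":85,"delta_pos":[-3.0,-3.6,0],"roll":5},{"hand":85,"delta_pos":[-3.8,-4.1,0],"roll":7},{"hand":85,"delta_pos":[-4.6,-4.6,0],"roll":9},{"hand":85,"delta_pos":[-5.4,-5.2,0],"roll":9.6},{"hand":85,"delta_pos":[-6.0,-5.6,0],"roll":9.6},{"hand":85,"delta_pos":[-6.0,-5.6,0],"roll":9.6},{"hand":85,"delta_pos":[-6.0,-5.6,0],"roll":9.6},{"hand":85,"delta_pos":[-6.0,-5.6,0],"roll":9.6}]'
python3 - <<'E'
from h import *
w=cam("wrist"); im=bot.capture("wrist"); cv2.imwrite("pics/w1.png",im[:,:,::-1]); np.save("w1.npy",w,allow_pickle=True)
s=bot.read_state(); print(s['t'],s['tool_pos'],R.from_rotvec(s['orientation']).as_matrix().round(3),s['joint_positions'].round(2))
E
```

```text
t: 1.6
tool_pos: [0.4508, 0.157, 0.2531]
orientation: [-1.799, -2.574, 0.0]
wrist_force: [-0.1, 0.7, 0.6]
width: 0.0849
grasp_force: 0.0
1.65 [0.45088211 0.15692588 0.2531575 ] [[-0.343  0.939 -0.001]
 [ 0.939  0.343  0.   ]
 [ 0.001 -0.001 -1.   ]] [-0.58  0.36  0.28  1.91 -0.12  0.89  0.11]
```

View pics/w1.png

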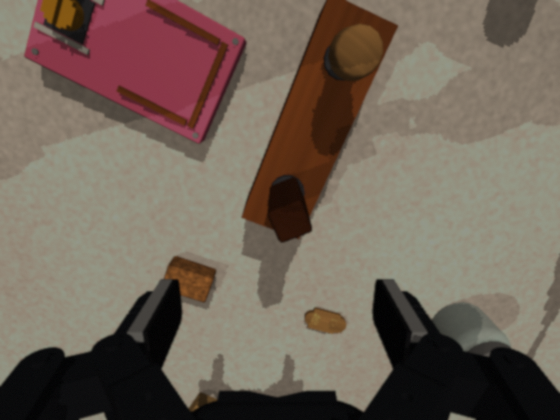

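The wrist view shows the driver's handle leaning by perspective, its top face near (291,225), the rack behind it and the awl at (357,50). I'll enlarge it to get its corners.

Run:
```python
from h import *
i=cv2.imread("pics/w1.png")[165:255,230:350]
cv2.imwrite("pics/crop2.png",np.clip(cv2.resize(i,None,fx=6,fy=6,interpolation=cv2.INTER_CUBIC)*3.0,0,255).astype(np.uint8))
```

```text
(no output)
```

View pics/crop2.png

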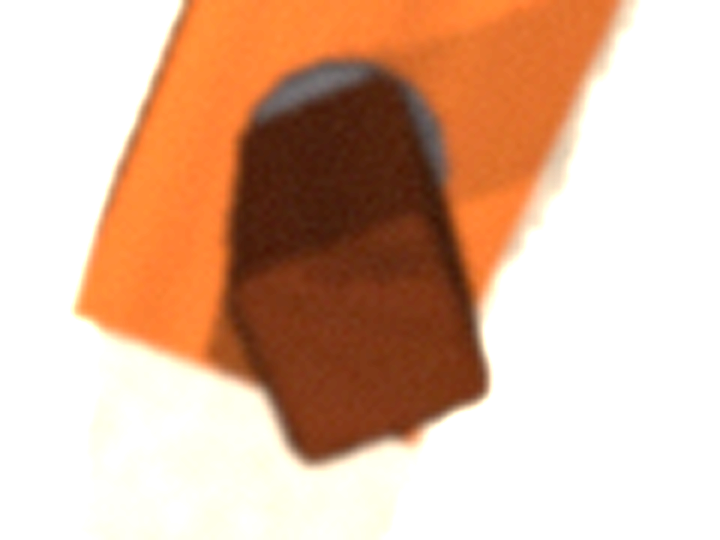

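The crop shows the top face's corners at crop pixels (233,288), (420,212), (488,390) and (305,463).

Run:
```python
from h import *
w=np.load("w1.npy",allow_pickle=True).item()
P=np.array([cast(w,(230+x/6,165+y/6),.153)[:2] for x,y in((233,288),(420,212),(488,390),(305,463))])
c=P.mean(0);print(P.round(4),c)
e=np.roll(P,-1,0)-P; print(np.linalg.norm(e,axis=1),np.degrees(np.arctan2(e[:,1],e[:,0]))%90)
s=bot.read_state();T=R.from_rotvec(s['orientation']).as_matrix()
print("tool yaw of y",np.degrees(np.arctan2(T[1,1],T[0,1])))
d=np.array([*c,.118])-s['tool_pos']; print(T.T@d/.06, d)
```

```text
[[0.4431 0.162 ]
 [0.46   0.1778]
 [0.4753 0.1603]
 [0.4585 0.1443]] [0.45922209 0.16111069]
[0.02309537 0.02328468 0.02324036 0.02343132] [43.28902165 41.21666101 43.63685932 40.87586085]
tool yaw of y 20.079494562550956
[0.01631639 0.1558043  2.25254598] [ 0.00833998  0.00418481 -0.1351575 ]
```

Run:
```python
from h import *
w=np.load("w1.npy",allow_pickle=True).item(); m=cam("top"); sd=cam("side")
c=lambda x,y,z:cast(w,(230+x/6,165+y/6),z)[:2].round(4)
print("base edge",c(240,130,.078),c(385,75,.078),"collar back-left",c(250,110,.078),c(330,57,.078),c(445,160,.078))
print("rack end corners", cast(w,(243,216),.07), cast(w,(327,0),.07),cast(w,(397,25),.07))
# two-view top centre
def ray(m,uv):
    a=cast(m,uv,.3);b=cast(m,uv,0);d=(b-a)/np.linalg.norm(b-a);return a,d
rs=[ray(m,(155+262/4,210+111/4)),ray(sd,(175+190/4,165+(382-300)/4)),ray(w,(230+361/6,165+338/6))]
A=sum(np.eye(3)-np.outer(d,d) for a,d in rs);b=sum((np.eye(3)-np.outer(d,d))@a for a,d in rs);p=np.linalg.solve(A,b);print(p)
for mm in(m,sd,w):print(proj(mm,p),proj(mm,[.459,.161,.153]))
```

```text
base edge [0.443  0.1605] [0.4603 0.1758] collar back-left [0.4433 0.1639] [0.4517 0.1756] [0.4735 0.1667]
rack end corners [0.42913712 0.12262423 0.07      ] [0.43474804 0.31472303 0.07      ] [0.49366272 0.3178045  0.07      ]
[0.45731835 0.15629277 0.15165659]
[218.84656201 235.75997275] [216.92690462 235.09353773]
[221.74502944 186.52818054] [221.18955151 185.30878725]
[285.19041979 226.12237   ] [289.88322088 221.67430292]
```

```bash
python3 -m creep '[{"hand":85,"delta_pos":[0.02,0.15,0],"roll":-2},{"hand":85,"delta_pos":[0.02,0.15,0],"roll":-4.4},{"hand":85,"delta_pos":[0.02,0.15,0.2],"roll":-4.4},{"hand":85,"delta_pos":[0.02,0.15,0.9],"roll":-4.4},{"hand":85,"delta_pos":[0.02,0.15,1.6],"roll":-4.4},{"hand":85,"delta_pos":[0.02,0.15,2.1],"roll":-4.4},{"hand":85,"delta_pos":[0.02,0.15,2.25],"roll":-4.4},{"hand":85,"delta_pos":[0.02,0.15,2.25],"roll":-4.4},{"hand":40,"delta_pos":[0.02,0.15,2.25],"roll":-4.4},{"hand":40,"delta_pos":[0.02,0.15,2.25],"roll":-4.4},{"hand":40,"delta_pos":[0.02,0.15,2.25],"roll":-4.4},{"hand":32,"delta_pos":[0.02,0.15,2.25],"roll":-4.4}]' 30
python3 - <<'E'
from h import *
s=bot.read_state(); print(s['tool_pos'],s['wrist_torque'].round(2),s['joint_positions'].round(2))
E
```

```text
t: 3.15
tool_pos: [0.4599, 0.1597, 0.1187]
orientation: [1.28, 2.868, 0.001]
wrist_force: [0.2, -0.8, 1.0]
width: 0.032
grasp_force: 0.0
[0.45989145 0.15967122 0.11865275] [-0.02  0.05 -0.01] [-0.47  0.57  0.13  2.04 -0.14  0.55  0.49]
```

```bash
python3 -m creep '[{"hand":28,"delta_pos":[0,0,0],"roll":0},{"hand":20,"delta_pos":[0,0,0],"roll":0},{"hand":20,"delta_pos":[0,0,0],"roll":0},{"hand":20,"delta_pos":[0,0,0],"roll":0}]' 70
python3 - <<'E'
from h import *
s=bot.read_state(); print(s['tool_pos'],R.from_rotvec(s['orientation']).as_matrix().round(4),s['wrist_force'],s['wrist_torque'].round(2))
E
```

```text
t: 3.65
tool_pos: [0.4599, 0.1596, 0.1185]
orientation: [1.28, 2.869, 0.0]
wrist_force: [-0.6, -0.9, 4.3]
width: 0.025
grasp_force: 68.7
[0.4598593  0.15962503 0.11853018] [[-6.677e-01  7.444e-01  3.000e-04]
 [ 7.444e-01  6.677e-01  1.000e-04]
 [-1.000e-04  3.000e-04 -1.000e+00]] [-0.58046948 -0.89018946  4.30739771] [-0.02  0.12  0.04]
```

```bash
python3 -m creep '[{"hand":20,"delta_pos":[0,0,-0.2],"roll":0},{"hand":20,"delta_pos":[0,0,-0.6],"roll":0},{"hand":20,"delta_pos":[0,0,-1.1],"roll":0},{"hand":20,"delta_pos":[0,0,-1.5],"roll":0},{"hand":20,"delta_pos":[0,0,-1.7],"roll":0},{"hand":20,"delta_pos":[0,0,-1.7],"roll":0}]'
python3 -m creep '[{"hand":20,"delta_pos":[-0.2,-0.15,0],"roll":0},{"hand":20,"delta_pos":[-0.7,-0.53,0],"roll":0},{"hand":20,"delta_pos":[-1.4,-1.06,0],"roll":0},{"hand":20,"delta_pos":[-2.1,-1.59,0],"roll":0},{"hand":20,"delta_pos":[-2.8,-2.12,0],"roll":0},{"hand":20,"delta_pos":[-3.5,-2.65,0],"roll":0},{"hand":20,"delta_pos":[-4.2,-3.18,0],"roll":0},{"hand":20,"delta_pos":[-4.9,-3.7,0],"roll":0},{"hand":20,"delta_pos":[-5.4,-4.1,0],"roll":0},{"hand":20,"delta_pos":[-5.65,-4.28,0],"roll":0},{"hand":20,"delta_pos":[-5.65,-4.28,0],"roll":0},{"hand":20,"delta_pos":[-5.65,-4.28,0],"roll":0}]'
python3 - <<'E'
from h import *
w=cam("wrist"); im=bot.capture("wrist"); cv2.imwrite("pics/w2.png",im[:,:,::-1]); np.save("w2.npy",w,allow_pickle=True)
s=bot.read_state(); print(s['tool_pos'],R.from_rotvec(s['orientation']).as_matrix().round(4),s['joint_positions'].round(2))
i=im[:,:,::-1]; cv2.imwrite("pics/w2b.png",np.clip(cv2.resize(i,(800,600),interpolation=cv2.INTER_CUBIC)*1.7,0,255).astype(np.uint8))
E
```

```text
t: 4.4
tool_pos: [0.4599, 0.1597, 0.2208]
orientation: [1.28, 2.868, 0.001]
wrist_force: [-0.8, -1.0, -1.6]
width: 0.0255
grasp_force: 68.7
t: 5.9
tool_pos: [0.4951, -0.2618, 0.2198]
orientation: [-1.276, -2.869, -0.003]
wrist_force: [-0.8, 0.7, -1.4]
width: 0.0256
grasp_force: 68.8
[ 0.49529866 -0.2616079   0.22000627] [[-6.703e-01  7.421e-01 -7.000e-04]
 [ 7.420e-01  6.703e-01  2.100e-03]
 [ 2.000e-03  9.000e-04 -1.000e+00]] [ 0.31  0.52  0.21  1.74 -0.14  0.9   1.31]
```

View pics/w2b.png

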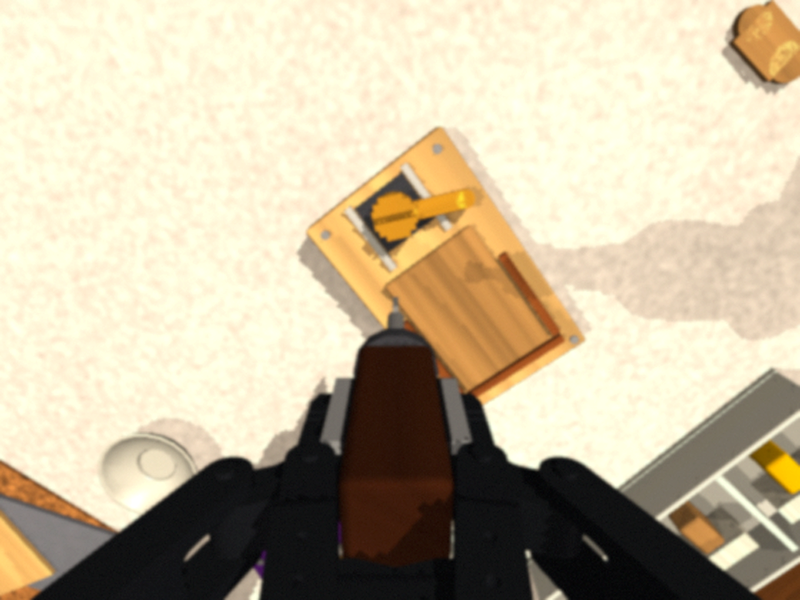

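The wrist view shows the screw head at about (397,215) with its slot running toward the tab tip at (475,200), and the blade tip at (396,305), apparently edge-on. I'll enlarge both.

Run:
```python
from h import *
i=cv2.imread("pics/w2.png")
a=cv2.resize(i[110:180,245:345],(800,560),interpolation=cv2.INTER_CUBIC)[:, :]
b=cv2.resize(i[195:255,255:300],(450,600),interpolation=cv2.INTER_CUBIC)
a=cv2.resize(i[120:170,245:345],(600,300),interpolation=cv2.INTER_CUBIC)
b=cv2.resize(i[200:245,235:325],(600,300),interpolation=cv2.INTER_CUBIC)
cv2.imwrite("pics/crop3.png",np.clip(np.vstack([a,b])*1.6,0,255).astype(np.uint8))
```

```text
(no output)
```

View pics/crop3.png

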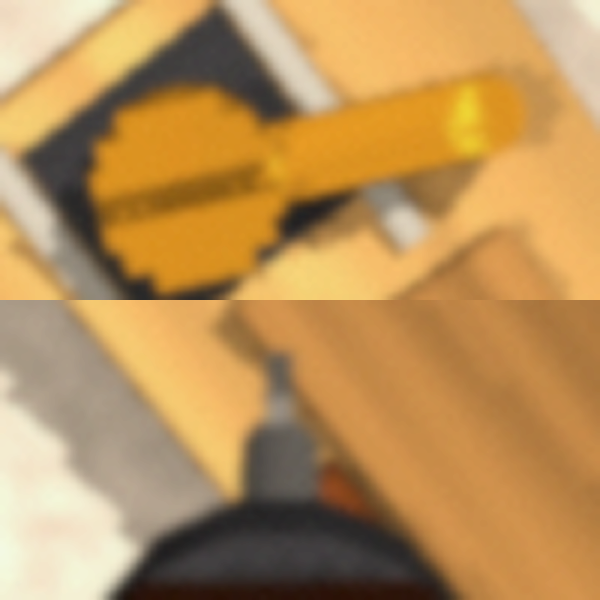

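Run:
```python
from h import *
w=np.load("w2.npy",allow_pickle=True).item(); i=cv2.imread("pics/w2.png")
f=lambda x,y:(245+x/6,120+y/6)
an=lambda a,b:np.degrees(np.arctan2((b-a)[1],(b-a)[0]))
C=cast(w,f(189,188),.042);T=cast(w,f(520,106),.036);print("head",C,"tip",T,np.linalg.norm((T-C)[:2]),an(C,T))
print("slot",an(cast(w,f(105,214),.042),cast(w,f(280,166),.042)),"diam",np.linalg.norm(cast(w,f(90,188),.042)-cast(w,f(290,188),.042)))
print("tab mid",an(cast(w,f(290,160),.036),T))
J=[cast(w,(x*.7,y*.7),.024) for x,y in((307,232),(440,127),(582,340))]
print(np.round(J,4),"jig +y",an(J[0],J[1]),"+x",an(J[1],J[2]))
ux=(J[2]-J[1])/np.linalg.norm(J[2]-J[1]); o=(J[0]+J[1])/2; print("along x from end",(C-o)@ux, "nominal 30; across", np.cross(ux,C-o)[2]); P=o+ux*.03;print("nominal",P,ux,np.linalg.norm(J[0]-J[1]),np.linalg.norm(J[1]-J[2]))
Q=cast(w,(235+280/6.667,200+(352-300)/6.667),.113); print("blade far end at z=.113?",Q)
s=bot.read_state();TT=R.from_rotvec(s['orientation']).as_matrix(); print("yaw x",an(np.zeros(2),TT[:2,0]),"yaw y",an(np.zeros(2),TT[:2,1]))
# tip expected: 107-ish below grasp
tip=s['tool_pos']+TT[:,2]*.1105; print(tip, proj(w,tip),proj(w,tip+TT[:,0]*.007),(235+280/6.667,200+52/6.667))
```

```text
head [ 0.47021822 -0.23389103  0.042     ] tip [ 0.49894054 -0.19313482  0.036     ] 0.049860208792438694 54.826321453045445
slot 57.31260135661308 diam 0.029164869243692708
tab mid 55.17747023294265
[[ 0.4361 -0.2823  0.024 ]
 [ 0.4561 -0.177   0.024 ]
 [ 0.6291 -0.2123  0.024 ]] jig +y 79.24614147020398 +x -11.536163985745347
along x from end 0.02442821432480876 nominal 30; across 0.0006915430416514819
nominal [ 0.47553915 -0.23568289  0.024     ] [ 0.97979867 -0.1999864   0.        ] 0.10718176573958957 0.1764727465847415
blade far end at z=.113? [ 0.48949572 -0.25481684  0.113     ]
yaw x 132.09368606259403 yaw y 42.0935792505986
[ 0.49522369 -0.26137347  0.10950654] [276.80159764 217.7037836 ] [276.78946147 208.52614733] (276.99790010499476, 207.79961001949903)
```

The blade is edge-on, so its width lies along tool x. The slot's yaw is about 55° and home is about -11°. I'll align the blade with the slot and hover low; then the camera looks along the slot.

```bash
python3 -m creep '[{"hand":20,"delta_pos":[0.1,0,0],"roll":1.5},{"hand":20,"delta_pos":[0.3,0,0],"roll":3.5},{"hand":20,"delta_pos":[0.5,0,0],"roll":5.5},{"hand":20,"delta_pos":[0.625,0,0],"roll":7.5},{"hand":20,"delta_pos":[0.625,0,0],"roll":9.5},{"hand":20,"delta_pos":[0.625,0,0],"roll":11.5},{"hand":20,"delta_pos":[0.625,0,0],"roll":13.5},{"hand":20,"delta_pos":[0.625,0,0.3],"roll":15.4},{"hand":20,"delta_pos":[0.625,0,0.6],"roll":15.4},{"hand":20,"delta_pos":[0.625,0,0.85],"roll":15.4},{"hand":20,"delta_pos":[0.625,0,0.91],"roll":15.4},{"hand":20,"delta_pos":[0.625,0,0.91],"roll":15.4}]'
python3 - <<'E'
from h import *
w=cam("wrist"); im=bot.capture("wrist"); cv2.imwrite("pics/w3.png",im[:,:,::-1]); np.save("w3.npy",w,allow_pickle=True)
s=bot.read_state();T=R.from_rotvec(s['orientation']).as_matrix(); print(s['tool_pos'],T.round(4),s['joint_positions'].round(2),s['wrist_force'],s['wrist_torque'])
tip=s['tool_pos']+T[:,2]*.1105
for q in(tip,tip+.007*T[:,0],tip+[0,0,.014],tip+[0,0,.062]):print(proj(w,q))
c=proj(w,tip+.007*T[:,0]); print(c)
y=int(c[1])-38; x=int(c[0])-60
i=im[y:y+90,x:x+120,::-1]; print(x,y)
cv2.imwrite("pics/crop4.png",np.clip(cv2.resize(i,(800,600),interpolation=cv2.INTER_CUBIC)*1.6,0,255).astype(np.uint8))
E
```

```text
t: 7.45
tool_pos: [0.4701, -0.2361, 0.1658]
orientation: [2.788, 1.449, 0.0]
wrist_force: [0.6, -0.7, -2.2]
width: 0.0253
grasp_force: 68.7
[ 0.47025862 -0.23638605  0.16617076] [[ 5.749e-01  8.182e-01  9.000e-04]
 [ 8.182e-01 -5.749e-01 -3.000e-04]
 [ 2.000e-04  9.000e-04 -1.000e+00]] [ 0.07  0.59  0.55  1.9  -0.43  0.77  0.24] [ 0.41872627  0.37583692 -0.16216289] [-0.063789    0.02380813  0.04121576]
[277.63900954 217.97645326]
[277.64302848 208.80075682]
[277.68105849 225.06287363]
[277.87035704 256.96495048]
[277.64302848 208.80075682]
217 170
```

View pics/crop4.png

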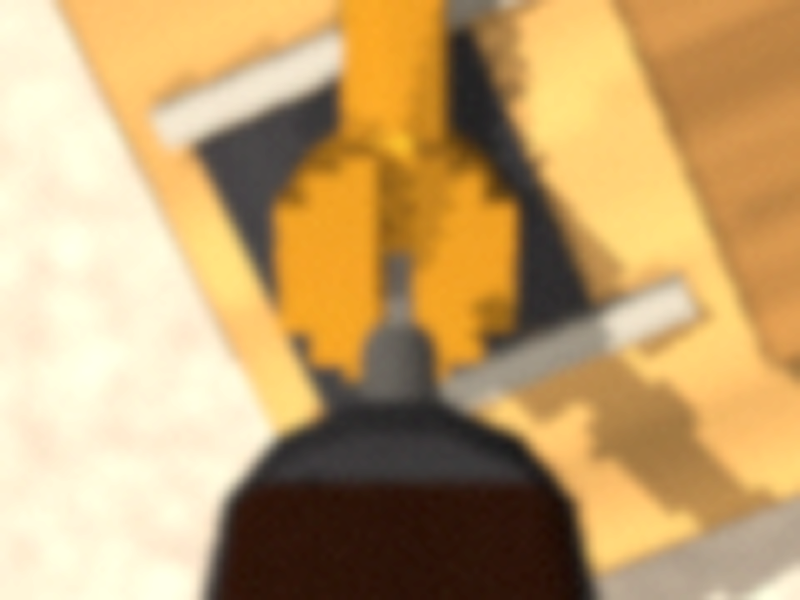

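The blade is at crop column about 398. The slot spans about 378–415 and the head 272–520, so it is centred across the slot. Next I check centring along the slot and the angle.

Run:
```python
from h import *
w=np.load("w3.npy",allow_pickle=True).item()
f=lambda x,y:(217+x/6.667,170+y/6.667)
s=bot.read_state();T=R.from_rotvec(s['orientation']).as_matrix();print(s['tool_pos'],np.degrees(np.arctan2(T[1,0],T[0,0])))
P=np.array([cast(w,f(*p),.042)[:2] for p in((272,215),(290,180),(310,157),(335,143),(505,180),(518,210),(470,150))])
from scipy.optimize import least_squares
r=least_squares(lambda c:np.linalg.norm(P-c,axis=1)-.014,[.47,-.234]);c=r.x;print(c,r.fun.round(4),"offset in tool x,y mm",(T[:2,:2].T@(c-s['tool_pos'][:2])*1e3))
a,b=cast(w,f(378,200),.042),cast(w,f(378,250),.042);d=a-b;print("slot left edge yaw",np.degrees(np.arctan2(d[1],d[0])))
for u in((341,447),):
  for y in(20,120):
    l,rr=cast(w,f(342,y),.036),cast(w,f(446,y),.036);m=(l+rr)/2;print(m)
```

```text
[ 0.47025862 -0.23638605  0.16617076] 54.9083133772653
[ 0.47205641 -0.23249341] [ 0.0005  0.0001  0.0001 -0.0003  0.0003  0.0003 -0.0002] offset in tool x,y mm [ 4.21861017 -0.76682134]
slot left edge yaw 54.71436664913493
[ 0.48591885 -0.2123116   0.036     ]
[ 0.479226   -0.22181578  0.036     ]
```

```bash
python3 -m creep '[{"hand":20,"delta_pos":[0.05,0,0],"roll":0},{"hand":20,"delta_pos":[0.05,0,0.1],"roll":0},{"hand":20,"delta_pos":[0.05,0,0.18],"roll":0},{"hand":20,"delta_pos":[0.05,0,0.2],"roll":0},{"hand":20,"delta_pos":[0.05,0,0.2],"roll":0}]'
python3 -m creep '[{"hand":20,"delta_pos":[0,0,0.02],"roll":0},{"hand":20,"delta_pos":[0,0,0.04],"roll":0},{"hand":20,"delta_pos":[0,0,0.06],"roll":0},{"hand":20,"delta_pos":[0,0,0.06],"roll":0}]'
```

```text
t: 8.12
tool_pos: [0.4715, -0.2339, 0.1535]
orientation: [-2.788, -1.448, 0.001]
wrist_force: [0.9, 0.1, -1.4]
width: 0.0257
grasp_force: 68.7
t: 8.62
tool_pos: [0.4716, -0.2338, 0.15]
orientation: [-2.788, -1.448, 0.0]
wrist_force: [0.4, -0.3, -1.8]
width: 0.0251
grasp_force: 68.7
```

```bash
python3 -m creep '[{"hand":20,"delta_pos":[0,0,0.01],"roll":0},{"hand":20,"delta_pos":[0,0,0.02],"roll":0},{"hand":20,"delta_pos":[0,0,0.03],"roll":0},{"hand":20,"delta_pos":[0,0,0.04],"roll":0},{"hand":20,"delta_pos":[0,0,0.04],"roll":0}]'
python3 -m creep '[{"hand":20,"delta_pos":[0,0,0.01],"roll":0},{"hand":20,"delta_pos":[0,0,0.02],"roll":0},{"hand":20,"delta_pos":[0,0,0.02],"roll":0}]'
```

```text
t: 9.25
tool_pos: [0.4716, -0.2338, 0.1477]
orientation: [-2.788, -1.448, 0.0]
wrist_force: [-0.1, -0.1, -0.2]
width: 0.025
grasp_force: 68.7
t: 9.62
tool_pos: [0.4717, -0.2338, 0.1465]
orientation: [-2.788, -1.448, 0.0]
wrist_force: [-0.2, 0.1, -2.0]
width: 0.0254
grasp_force: 68.8
```

```bash
python3 -m creep '[{"hand":20,"delta_pos":[0,0,0.008],"roll":0},{"hand":20,"delta_pos":[0,0,0.008],"roll":0}]'
python3 -m creep '[{"hand":20,"delta_pos":[0,0,0.008],"roll":0},{"hand":20,"delta_pos":[0,0,0.008],"roll":0}]'
```

```text
t: 9.88
tool_pos: [0.4717, -0.2339, 0.1464]
orientation: [2.788, 1.448, 0.0]
wrist_force: [-1.2, 0.7, 2.9]
width: 0.0253
grasp_force: 69.2
t: 10.12
tool_pos: [0.4717, -0.2339, 0.1464]
orientation: [2.788, 1.448, 0.001]
wrist_force: [-2.0, 1.1, 6.7]
width: 0.0255
grasp_force: 69.8
```

Seated on the floor at the expected height (TCP 0.1464) with a light push. Now I turn slowly and watch the torque.

```bash
cat > st.py <<'E'
from h import *
s=bot.read_state();T=R.from_rotvec(s['orientation']).as_matrix()
print("yaw",np.degrees(np.arctan2(T[1,0],T[0,0])).round(2),"F tool",(T.T@s['wrist_force']).round(1),"tq",s['wrist_torque'].round(3),s['joint_positions'].round(2)[-1])
E
python3 -m creep '[{"hand":20,"delta_pos":[0,0,0],"roll":0.7},{"hand":20,"delta_pos":[0,0,0],"roll":1.4},{"hand":20,"delta_pos":[0,0,0],"roll":2.1},{"hand":20,"delta_pos":[0,0,0],"roll":2.8},{"hand":20,"delta_pos":[0,0,0],"roll":3.0},{"hand":20,"delta_pos":[0,0,0],"roll":3.0}]'; python3 st.py
python3 -m creep '[{"hand":20,"delta_pos":[0,0,0],"roll":0.7},{"hand":20,"delta_pos":[0,0,0],"roll":1.4},{"hand":20,"delta_pos":[0,0,0],"roll":2.1},{"hand":20,"delta_pos":[0,0,0],"roll":2.8},{"hand":20,"delta_pos":[0,0,0],"roll":3.0},{"hand":20,"delta_pos":[0,0,0],"roll":3.0}]'; python3 st.py
```

```text
t: 10.88
tool_pos: [0.4717, -0.2338, 0.1463]
orientation: [-2.953, -1.072, -0.001]
wrist_force: [-1.1, 1.3, 6.5]
width: 0.0254
grasp_force: 69.8
yaw 39.92 F tool [-0.  -1.7 -6.5] tq [0.397 0.482 0.032] 0.06
t: 11.62
tool_pos: [0.4719, -0.2341, 0.1464]
orientation: [3.067, 0.677, 0.001]
wrist_force: [-1.8, 1.0, 6.5]
width: 0.0251
grasp_force: 69.8
yaw 24.91 F tool [-1.2 -1.6 -6.5] tq [0.258 0.396 0.024] -0.14
```

```bash
cat > tab.py <<'E'
from h import *
import sys
def tab(name):
    w=cam(name); im=bot.capture(name); cv2.imwrite("pics/tab.png",im[:,:,::-1])
    h=cv2.cvtColor(im,cv2.COLOR_RGB2HSV); m=((h[...,0]>13)&(h[...,0]<24)&(h[...,1]>195)&(h[...,2]>60)).astype(np.uint8)
    s=bot.read_state()['tool_pos']; v,u=np.nonzero(m)
    P=np.array([cast(w,(a,b),.036)[:2] for a,b in zip(u,v)]) if len(u) else np.zeros((0,2))
    d=P-[.4715,-.234]; r=np.linalg.norm(d,axis=1); k=(r>.022)&(r<.056); a=np.degrees(np.arctan2(d[k,1],d[k,0]))
    print(name,"n",k.sum(),"tab yaw median",np.median(a) if k.sum() else None,np.percentile(a,[10,90]) if k.sum() else "", "home -11.2")
tab("wrist"); tab("top")
E
python3 tab.py
```

```text
wrist n 594 tab yaw median 34.007231709745994 [26.92631493 41.072473  ] home -11.2
top n 0 tab yaw median None  home -11.2
```

The tab follows (34°, with the blade about 9° ahead in slack). Continue.

```bash
python3 -m creep '[{"hand":20,"delta_pos":[0,0,0],"roll":0.7},{"hand":20,"delta_pos":[0,0,0],"roll":1.4},{"hand":20,"delta_pos":[0,0,0],"roll":2.1},{"hand":20,"delta_pos":[0,0,0],"roll":2.8},{"hand":20,"delta_pos":[0,0,0],"roll":3.5},{"hand":20,"delta_pos":[0,0,0],"roll":4.2},{"hand":20,"delta_pos":[0,0,0],"roll":4.9},{"hand":20,"delta_pos":[0,0,0],"roll":5.6},{"hand":20,"delta_pos":[0,0,0],"roll":6},{"hand":20,"delta_pos":[0,0,0],"roll":6}]'; python3 st.py; python3 tab.py
```

```text
t: 12.98
tool_pos: [0.4721, -0.2349, 0.1464]
orientation: [3.136, -0.14, 0.002]
wrist_force: [-1.0, -0.4, 5.0]
width: 0.025
grasp_force: 69.7
yaw -5.11 F tool [-0.9  0.5 -5. ] tq [-0.008  0.217  0.02 ] -0.55
wrist n 638 tab yaw median 2.9045139088576835 [-4.33057386 10.35159505] home -11.2
top n 0 tab yaw median None  home -11.2
```

```bash
python3 -m creep '[{"hand":20,"delta_pos":[0,0,0],"roll":0.7},{"hand":20,"delta_pos":[0,0,0],"roll":1.4},{"hand":20,"delta_pos":[0,0,0],"roll":2},{"hand":20,"delta_pos":[0,0,0],"roll":2}]'; python3 st.py; python3 tab.py
python3 -m creep '[{"hand":20,"delta_pos":[0,0,0],"roll":0.3},{"hand":20,"delta_pos":[0,0,0],"roll":0.4},{"hand":20,"delta_pos":[0,0,0],"roll":0.4}]'; python3 st.py
```

```text
t: 13.58
tool_pos: [0.4721, -0.2351, 0.1464]
orientation: [3.112, -0.413, 0.003]
wrist_force: [0.1, -0.1, 4.1]
width: 0.0254
grasp_force: 69.7
yaw -15.12 F tool [ 0.2  0.1 -4.1] tq [-0.157  0.289  0.051] -0.68
wrist n 642 tab yaw median -7.41856542123816 [-1.45375872e+01  5.63829527e-03] home -11.2
top n 0 tab yaw median None  home -11.2
t: 14.05
tool_pos: [0.4721, -0.2352, 0.1464]
orientation: [3.104, -0.468, 0.003]
wrist_force: [-1.5, -0.7, 6.2]
width: 0.0252
grasp_force: 69.6
yaw -17.15 F tool [-1.2  1.1 -6.2] tq [-0.252  0.271  0.03 ] -0.71
```

```bash
python3 -m creep '[{"hand":20,"delta_pos":[0,0,0],"roll":0.2},{"hand":20,"delta_pos":[0,0,0],"roll":0.2}]'; python3 st.py; python3 tab.py
```

```text
t: 14.3
tool_pos: [0.472, -0.2352, 0.1464]
orientation: [3.1, -0.495, 0.003]
wrist_force: [-1.6, -1.7, 6.3]
width: 0.0251
grasp_force: 69.6
yaw -18.16 F tool [-0.9  2.1 -6.3] tq [-0.249  0.241  0.036] -0.72
wrist n 640 tab yaw median -10.263707863577203 [-17.52924679  -2.90464481] home -11.2
top n 0 tab yaw median None  home -11.2
```

```bash
python3 -m creep '[{"hand":20,"delta_pos":[0,0,0],"roll":0.2},{"hand":20,"delta_pos":[0,0,0],"roll":0.2}]'; python3 st.py; python3 tab.py|head -1
python3 -m creep '[{"hand":20,"delta_pos":[0,0,0],"roll":0.2},{"hand":20,"delta_pos":[0,0,0],"roll":0.2}]'|grep force; python3 st.py; python3 tab.py|head -1
```

```text
t: 14.65
tool_pos: [0.472, -0.2352, 0.1464]
orientation: [3.095, -0.522, 0.003]
wrist_force: [-1.0, -0.9, 6.0]
width: 0.025
grasp_force: 69.6
yaw -19.15 F tool [-0.6  1.2 -6. ] tq [-0.35   0.298  0.065] -0.74
wrist n 630 tab yaw median -11.444982201941283 [-18.58882597  -4.00534266] home -11.2
wrist_force: [-1.1, -1.0, 6.6]
grasp_force: 69.6
yaw -20.15 F tool [-0.6  1.4 -6.6] tq [-0.387  0.29   0.014] -0.75
wrist n 629 tab yaw median -12.493050923364546 [-19.61044206  -4.95432995] home -11.2
```

```bash
echo 'print("eff7",s["effort"][-1].round(3))' >> st.py
for k in 1; do python3 -m creep '[{"hand":20,"delta_pos":[0,0,0],"roll":0.2},{"hand":20,"delta_pos":[0,0,0],"roll":0.2}]'|grep wrist; python3 st.py; python3 tab.py|head -1; done
python3 -m creep '[{"hand":20,"delta_pos":[0,0,0],"roll":0.2},{"hand":20,"delta_pos":[0,0,0],"roll":0.2}]'|grep wrist; python3 st.py; python3 tab.py|head -1
```

```text
wrist_force: [-0.8, -1.0, 6.2]
yaw -21.15 F tool [-0.4  1.2 -6.2] tq [-0.27   0.268  0.124] -0.77
eff7 -0.085
wrist n 637 tab yaw median -12.836248641063056 [-20.30991307  -5.46571033] home -11.2
wrist_force: [-1.4, 0.2, 5.8]
yaw -22.14 F tool [-1.4  0.4 -5.8] tq [-0.272  0.229  0.114] -0.78
eff7 -0.113
wrist n 636 tab yaw median -12.816350506824124 [-20.27943512  -5.46512596] home -11.2
```

The tab has stopped at about -12.8° and the torque has risen to 0.12 N m, so it is at the hard stop. I'll back off within the slack and lift straight up.

```bash
python3 -m creep '[{"hand":20,"delta_pos":[0,0,0],"roll":-0.8},{"hand":20,"delta_pos":[0,0,0],"roll":-1.6},{"hand":20,"delta_pos":[0,0,0],"roll":-1.7}]'|grep wrist; python3 st.py; python3 tab.py|head -1
python3 -m creep '[{"hand":20,"delta_pos":[0,0,-0.05],"roll":0},{"hand":20,"delta_pos":[0,0,-0.1],"roll":0},{"hand":20,"delta_pos":[0,0,-0.2],"roll":0},{"hand":20,"delta_pos":[0,0,-0.35],"roll":0},{"hand":20,"delta_pos":[0,0,-0.7],"roll":0},{"hand":20,"delta_pos":[0,0,-1.1],"roll":0},{"hand":20,"delta_pos":[0,0,-1.24],"roll":0},{"hand":20,"delta_pos":[0,0,-1.24],"roll":0}]'; python3 st.py; python3 tab.py|head -1
python3 - <<'E'
from h import *
w=cam("wrist"); im=bot.capture("wrist")
i=im[100:300,140:420,::-1]; cv2.imwrite("pics/w5.png",np.clip(cv2.resize(i,(784,560),interpolation=cv2.INTER_CUBIC)*1.6,0,255).astype(np.uint8))
E
```

```text
wrist_force: [-0.2, -1.4, 4.8]
yaw -13.65 F tool [ 0.1  1.4 -4.8] tq [-0.244  0.182 -0.049] -0.66
eff7 0.04
wrist n 615 tab yaw median -12.776469211707797 [-20.30005296  -5.09528264] home -11.2
t: 17.27
tool_pos: [0.4718, -0.2334, 0.2203]
orientation: [-3.119, 0.371, -0.001]
wrist_force: [-0.7, -0.2, -1.3]
width: 0.0252
grasp_force: 69.1
yaw -13.57 F tool [-0.6  0.3  1.3] tq [ 0.005 -0.001  0.025] -0.76
eff7 -0.018
wrist n 371 tab yaw median -12.220881225399664 [-19.80932095  -5.22290321] home -11.2
```

View pics/w5.png

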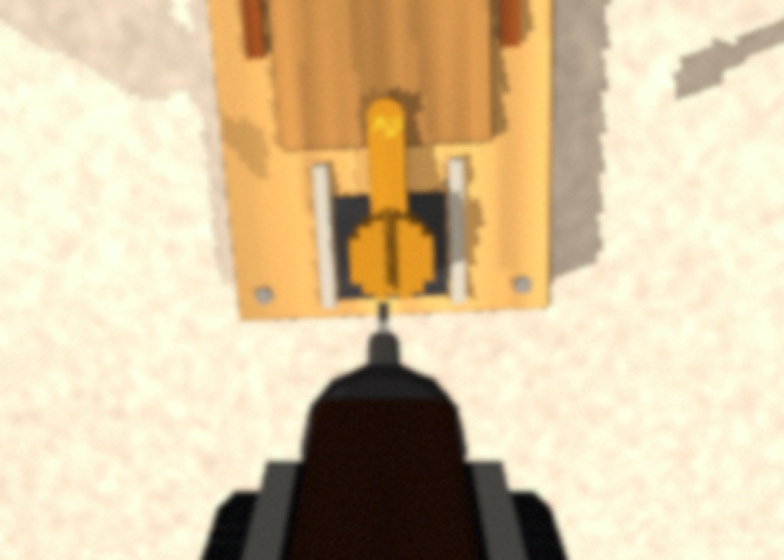

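The picture shows the tab over the plaque along jig +x, with the head and slot intact. Now back to the rack hole.

```bash
python3 -m creep '[{"hand":20,"delta_pos":[-0.04,-0.15,0],"roll":-1},{"hand":20,"delta_pos":[-0.16,-0.6,0],"roll":-3},{"hand":20,"delta_pos":[-0.33,-1.2,0],"roll":-5},{"hand":20,"delta_pos":[-0.5,-1.8,0],"roll":-7},{"hand":20,"delta_pos":[-0.66,-2.4,0],"roll":-9},{"hand":20,"delta_pos":[-0.83,-3.0,0],"roll":-11},{"hand":20,"delta_pos":[-1.0,-3.65,0],"roll":-13},{"hand":20,"delta_pos":[-1.18,-4.3,0],"roll":-15},{"hand":20,"delta_pos":[-1.36,-4.95,0],"roll":-17},{"hand":20,"delta_pos":[-1.53,-5.6,0],"roll":-19},{"hand":20,"delta_pos":[-1.67,-6.1,0],"roll":-21},{"hand":20,"delta_pos":[-1.73,-6.32,0],"roll":-23}]'|grep -v force
python3 -m creep '[{"hand":20,"delta_pos":[0,0,0],"roll":-2},{"hand":20,"delta_pos":[0,0,0],"roll":-4},{"hand":20,"delta_pos":[0,0,0],"roll":-6.1},{"hand":20,"delta_pos":[0,0,0],"roll":-6.1},{"hand":20,"delta_pos":[0,0,0],"roll":-6.1}]'
python3 st.py
python3 - <<'E'
from h import *
s=bot.read_state();T=R.from_rotvec(s['orientation']).as_matrix();print(T.T@(np.array([.4599,.1596,.1187])-s['tool_pos'])/.06)
E
```

```text
t: 18.92
tool_pos: [0.459, 0.1615, 0.219]
orientation: [-1.978, -2.439, 0.002]
width: 0.0249
t: 19.55
tool_pos: [0.4597, 0.1589, 0.2195]
orientation: [-1.284, -2.866, 0.001]
wrist_force: [-0.5, -0.8, -1.4]
width: 0.0251
grasp_force: 69.0
yaw 131.73 F tool [-0.3 -0.9  1.4] tq [ 0.019 -0.026  0.014] 0.52
eff7 -0.003
[0.00611459 0.01174433 1.68027099]
```

```bash
python3 -m creep '[{"hand":20,"delta_pos":[0.006,0.01,0],"roll":0},{"hand":20,"delta_pos":[0.006,0.01,0.2],"roll":0},{"hand":20,"delta_pos":[0.006,0.01,0.5],"roll":0},{"hand":20,"delta_pos":[0.006,0.01,0.6],"roll":0}]'|grep wrist
python3 -m creep '[{"hand":20,"delta_pos":[0,0,0.2],"roll":0},{"hand":20,"delta_pos":[0,0,0.5],"roll":0},{"hand":20,"delta_pos":[0,0,0.8],"roll":0},{"hand":20,"delta_pos":[0,0,0.95],"roll":0},{"hand":20,"delta_pos":[0,0,1.0],"roll":0},{"hand":20,"delta_pos":[0,0,1.0],"roll":0}]'
python3 -m creep '[{"hand":20,"delta_pos":[0,0,0.03],"roll":0},{"hand":20,"delta_pos":[0,0,0.06],"roll":0},{"hand":20,"delta_pos":[0,0,0.06],"roll":0}]'; python3 st.py
```

```text
wrist_force: [-0.9, -0.2, -1.7]
t: 20.8
tool_pos: [0.4604, 0.1599, 0.1241]
orientation: [1.28, 2.868, 0.001]
wrist_force: [-0.3, -0.3, -1.2]
width: 0.0254
grasp_force: 69.0
t: 21.18
tool_pos: [0.4601, 0.1598, 0.1204]
orientation: [-1.28, -2.869, 0.0]
wrist_force: [0.7, 0.3, -1.6]
width: 0.0252
grasp_force: 69.0
yaw 131.9 F tool [-0.2  0.8  1.6] tq [-0.034 -0.03   0.013] 0.59
eff7 0.002
```

```bash
python3 -m creep '[{"hand":20,"delta_pos":[0,0,0.015],"roll":0},{"hand":20,"delta_pos":[0,0,0.03],"roll":0},{"hand":20,"delta_pos":[0,0,0.03],"roll":0}]'; python3 -m creep '[{"hand":20,"delta_pos":[0,0,0.01],"roll":0},{"hand":20,"delta_pos":[0,0,0.01],"roll":0}]'
```

```text
t: 21.55
tool_pos: [0.4602, 0.1598, 0.1185]
orientation: [-1.28, -2.869, 0.0]
wrist_force: [0.0, 0.5, -1.0]
width: 0.0251
grasp_force: 69.3
t: 21.8
tool_pos: [0.4602, 0.1598, 0.1185]
orientation: [-1.28, -2.869, -0.001]
wrist_force: [-1.3, -1.3, 5.8]
width: 0.0251
grasp_force: 70.0
```

Collar is on the rack at the original height. Release and back off.

```bash
python3 -m creep '[{"hand":30,"delta_pos":[0,0,0],"roll":0},{"hand":60,"delta_pos":[0,0,0],"roll":0},{"hand":85,"delta_pos":[0,0,0],"roll":0},{"hand":85,"delta_pos":[0,0,0],"roll":0},{"hand":85,"delta_pos":[0,0,0],"roll":0},{"hand":85,"delta_pos":[0,0,0],"roll":0},{"hand":85,"delta_pos":[0,0,-0.4],"roll":0},{"hand":85,"delta_pos":[0,0,-1.0],"roll":0},{"hand":85,"delta_pos":[0,0,-1.7],"roll":0},{"hand":85,"delta_pos":[0,0,-2.3],"roll":0},{"hand":85,"delta_pos":[0,0,-2.3],"roll":0},{"hand":85,"delta_pos":[0,0,-2.3],"roll":0}]'
python3 - <<'E'
from h import *
a=bot.capture("wrist")[120:330,140:420,::-1]; b=bot.capture("side")[140:350,160:440,::-1]; 
cv2.imwrite("pics/end.png",np.clip(cv2.resize(np.vstack([a,b]),(400,600))*1.5,0,255).astype(np.uint8))
E
```

```text
t: 23.3
tool_pos: [0.4595, 0.1597, 0.2554]
orientation: [-1.28, -2.868, 0.001]
wrist_force: [0.4, 0.2, -0.3]
width: 0.0847
grasp_force: 0.0
```

View pics/end.png

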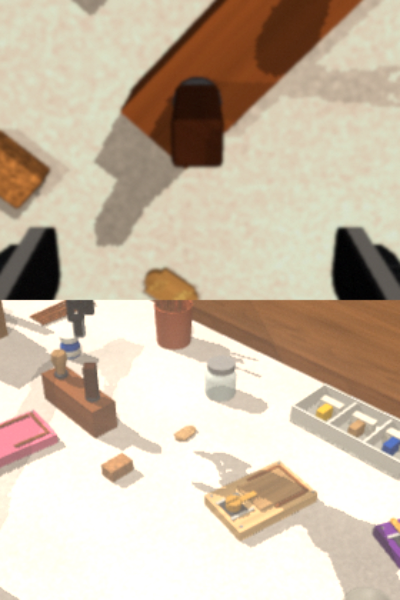

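The final picture shows the driver upright in its rack hole at (197,120), the tab over the plaque near (240,497) in the side half, and nothing else visibly moved.

```bash
python3 -c "
from rig import bot
print(bot.finish_job())"
```

```text
the job is handed in; nothing more can be done
None
```

The clamp screw is turned fully home with its tab over the plaque, the screwdriver is back upright and fully down in its original rack hole, and the job was handed in at about 23 s.

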